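Swap the carrier under the inspection lamp on the cross-slide bed

TASK

The triangle maillon is next for the crack check at the lamp. Slide the carrier with the round ring out of the lamp bay, straight back and fully into the empty near bay, then slide the triangle maillon's carrier from its side bay over the crossing and push it gently home in the lamp bay until the roller catch holds it up against its rubber stop. Keep the carriers down in their guides, never ram or force them, leave the oval link's carrier parked in its side bay and the other gear on and around the bed as it lies, and let go at the end.

Things in the scene. Friction and masses are not known exactly. Their poses are not given: they have to be found in the camera images.
- bed: Fixed bed: aluminium plate 12 thick, steel rails forming a plus of four bays round an empty crossing. Origin: crossing centre on the bench; carriers slide on the plate, 12 above. x points along the far arm to the lamp, y along the left arm. Lanes are 83 wide for 80 feet, mouths rounded 6; rails 11.5 high, their lips overhang the feet with 3.5 play above: carriers cannot be lifted out in a bay
- near_bay (a point): Empty near bay (arm towards the robot): where the centre of a fully-in carrier's underside lies, 94 from the crossing, the foot then 1.5 short of the bay's end rail. The side bays are alike, but 86 to the left and right. Ramming means over 30 N on the rubber stop, forcing over 90 N in all between a carrier and the bed
- lamp_bay (a point): On the lane's axis in the lamp bay (far arm), plate top, 118 from the crossing. A carrier that is home has its centre here give or take 18 along x: a low grey block with a rubber stop (catch_c0) for the foot's front edge and a double roller catch is clamped in slots at the bay's end, differently each time, and no listed pose tells where, so it must be felt
- catch_zone (a point): Fixed point 175 from the crossing, plate top, about where the block stands. On its front two white sprung rollers, 13 to 22 above the plate, grip the strike's head. They are met about 11 before home and resist with 5 to 10 N until 4 before home, then draw the carrier in; the stop behind is hard. Behind it, 190 to 310 from the crossing, the lamp in its grey socket, top 125 above the bench
- triangle_carrier: Carrier with the stainless triangle maillon (9 bar, about 62 a side, point to -x), starting in the left or right bay within 3 of fully in. 80 x 80 x 5 foot, 66 x 66 black block up to 21, the link flat on it round the grip post, link and clips up to 34 above the underside; 0.25 to 0.5 kg. Origin: centre of underside; x along the bed's x, z up
- triangle_post (a point): Top centre of the triangle carrier's grip post: square aluminium post in the carrier's centre, 14 x 14, flats along the carrier's x and y, free from 34 to 68 above the underside (the top); all three carriers have it. Pushed by it against a resistance, a carrier noses down and the tool also feels an upward force about as large; 10 to 15 N of push passes the rollers
- triangle_strike (a point): Centre of the strike's round head (10 diameter), 45 from the carrier's centre towards +x, 17.5 above the underside, on a 4 thick neck out of the black block. All three carriers have it
- ring_carrier: Carrier with the round steel ring (61 outside diameter). Starts in the lamp bay centred 82 to 86 from the crossing, not caught by the rollers. Same build, post, strike and axes as the triangle's carrier
- oval_carrier: Carrier with the oval steel screw link (71 x 43). Starts in the side bay across from the triangle's and stays there. Same build, post, strike and axes as the triangle's carrier
- carabiner_a: purple HMS carabiner (a second is carabiner_b), pear shaped, 115 x 80 x 11, lying loose on the bench beside the bed; origin centre of underside. Bystander
- carabiner_b: the other purple HMS carabiner, lying loose on the bench on the other side. Bystander
- pulley: black steel pulley, 77 x 46 x 26, lying loose on the bed plate in the corner between far and right arm. Bystander
- gate_gauge: white polymer gate gauge, comb-shaped plate 75 x 34 x 6, loose on the bed plate in the corner between near and left arm. Bystander
- brush: small brush lying loose on the bench on the right of the bed. Bystander
- lube: grey lubricant bottle, 36 diameter, 90 tall, standing left of the bed. Bystander

How it is judged:
On the way, in this order (a step that is already met when the one before it is completed fails the run):
1. the ring's carrier is slid back into the empty near bay (x of ring_carrier in the frame of bed below -0.084 m and y of ring_carrier in the frame of bed between -0.006 and 0.006 m), for 0.1 s.
2. the triangle's carrier is home against the stop in the lamp bay (contact force between triangle_carrier and catch_c0 above 0.8 N and x of triangle_carrier in the frame of bed above 0.094 m and angle between the x axis of triangle_carrier and the x axis of bed, either way round below 0.07 rad), for 0.2 s.
At the end, for the whole second after the job is handed in: The triangle's carrier is home in the lamp bay, caught and touching the rubber stop, square within 4 degrees; the ring's carrier is in the near bay (within 10 mm of fully in); the oval's carrier is in its side bay (within 16 mm of fully in); all at rest (all of step 1 and all of step 2 and x of oval_carrier in the frame of bed between -0.006 and 0.006 m and (y of oval_carrier in the frame of bed above 0.07 m or y of oval_carrier in the frame of bed below -0.07 m) and linear speed of each of triangle_carrier, ring_carrier, oval_carrier below 0.01 m/s).
It fails at once if a carrier is rammed against the rubber stop (over 30 N) (contact force between any of triangle_carrier, ring_carrier, oval_carrier and catch_c0 above 30 N).
It fails at once if a carrier is forced or jammed in the bed (over 90 N of contact in all) (contact force between any of triangle_carrier, ring_carrier, oval_carrier and bed above 90 N).
It fails at once if a carrier is lifted out of its guides (more than 6 mm) (z of any of triangle_carrier, ring_carrier, oval_carrier in the frame of bed above 0.018 m).
It fails at once if other gear is disturbed (moved more than 20 mm) (distance of any of carabiner_a, carabiner_b, pulley, gate_gauge, brush, lube from where it was at the start of the episode above 0.02 m).
It also fails if it takes over 58 s, if anything falls off the work surface, if the arm or the gripper's body presses on something with over 40 N, if the wrist force passes 120 N, or if a joint passes its speed limit or range.

ROBOT

A 7-joint arm with a two-finger parallel gripper is mounted at the origin on the work surface. World frame = base frame: x ahead of the robot, y to its left, z up, the work surface at z = 0. Lengths are in m, angles in rad, forces in N, time in s.
With the tool pointing down it reaches from about 0.35 to 0.9 m from the base axis. Payload 7.2 kg.
Tool frame: the origin (TCP) lies at the very end of the fingers, on their centre line; the grasp point (between the pads) lies grip_depth behind it (grip_depth is the distance from the TCP to the grasp point, in m); z points along the fingers, y is the line along which they close (so a half turn about z gives the same grasp; the last joint's range is limited). The gripper opens to 88 mm and grips with 3 to 60 N. Pads are 20 mm wide; open, the fingers measure 115 mm over their backs; the gripper's body (75 mm by 178 mm) begins 61 mm behind the grasp point.
Start: joints at [-1.183, 0.411, -0.013, 1.596, 0.006, 1.134, -0.082], TCP at [0.275, 0.561, 0.223] pointing down, gripper open.
Joint ranges: [-2.95, 2.95], [-0.29, 1.99], [-1.47, 1.44], [0.14, 2.54], [-1.03, 4.17], [0.13, 1.85], [-2.86, 2.86]. Speed limits (rad/s): [2.39, 2.39, 3.01, 3.01, 3.14, 3.14, 3.14].

INTERFACE

Orientations are given as a 3x3 rotation matrix whose columns are the frame's x, y, z axes.
In Python, from plant import state, grab_frame, get_calibration, finish_job, grip_depth gives the robot as it stands.
- The arm moves only by the tool play_rows, never from a script. Its argument "series" is one flat list of numbers, 5 for each row, row after row: the opening, from 0 (shut) to 1 (fully open), then the shift along the world's x, y, z in units of 500 mm (1.0 is 500 mm), then the turn about the world's z in units of 30 degrees (1.0 is 30 degrees). In form: [claw, dx, dy, dz, turn, claw, dx, dy, dz, turn, ...]. A call has exactly 5 rows; each row shifts and turns the commanded pose from where the row before left it; what a row does not reach is not made up. A row lasts 1/8 s, in which the tool goes at most 62.5 mm and 10.7 degrees, less where a joint would pass 70% of its speed; a pose out of reach is approached as far as the arm can. A call with a number of a shift or a turn outside -1 to 1 is refused whole. A call with a gripper value outside its range is refused whole. The fingers move at their own pace and stop on an object; "squeeze" is the grip in N (left out, the last holds). Time passes only in rows, so rows that do not move let the fingers close, or fill a call up. It gives the time, the measured TCP pose, the force, the opening and the grip force at its end, in the units of the state.
- state(): the state, without advancing time (a new reading comes with each control period).
- grab_frame(name): name is "scene" or "top" or "wrist"; returns the picture (420x560x3 uint8, blue, green, red); there is no depth.
- get_calibration(name): a dict with "vfov" (degrees; the focal length in pixels is half the picture's height over the tangent of half this angle, whatever the lens; pixels are square), "cx", "cy" (the principal point, pixels), "k1" (the pictures are not rectified: a ray, as slopes to the right and down, at radius r is drawn at 1 + k1 r^2 times it, then the intrinsics apply), "pose" (4x4, takes a point from camera to world coordinates). Camera axes: x right, y up, looking along -z (the intrinsics and any distortion apply to the point x, -y, -z); pixel columns grow to the right and rows downward; lengths in m; the calibration is good to about 2 mm. A picture is of the moment at which its call begins: read the wrist's pose just before it. get_calibration takes no time and is no camera call; for the wrist camera it gives the pose at the moment of the call.
- finish_job(): hands the job in; it is judged then, once.
The state is a dict: "time": time; "joint_pos": joint angles; "qd": joint speeds; "effort": joint torques, N m; "tool_pos": TCP position; "tcp_rot": TCP orientation; "contact_force": force on the tool from outside, world axes, zero at the start; "wrist_torque": the same for the moment, N m; "gripper_width": finger opening in m; "gripper_force": force on a finger pad.
Only numpy, scipy, OpenCV 4.12 (cv2) and the standard library are available. Lean on these libraries where they do the work, as an engineer would, in place of code of your own. Each camera call takes 0.05 s, during which the arm holds its last target. There are 200 camera calls.

## Working session

There is one attempt and no reset: what is moved stays moved. The work goes in short steps, Python scripts to look and compute and a tool call to move; the robot and the scene stay as the last step left them, time stands still between calls to the robot, and variables do not carry over. Pictures are saved under pics/ and viewed, at most 10 in all, crops included, and the job is handed in when it is done.

Besides the shell and the picture viewer there is one more tool, called after "Request:" by a JSON object that holds its "api" and its "payload". play_rows: Moves the arm, as the interface text tells. Shifts and turns lie within -1 to 1; 1 stands for 500 mm of shift or 30 degrees of turn. Its arguments: {"type":"object","properties":{"series":{"type":"array","items":{"type":"number"}},"squeeze":{"type":"number"}},"required":["series"]}

```bash
mkdir -p pics
python3 - <<'E'
from plant import *
import cv2,numpy as np
print(state()); print(grip_depth)
for n in("top","scene"):
    cv2.imwrite(f"pics/{n}0.png",grab_frame(n)); print(n,get_calibration(n))
E
```

```text
{'time': 0.0, 'joint_pos': array([-1.18320949,  0.41192257, -0.0127108 ,  1.59702766,  0.00560029,
        1.13434003, -0.08219087]), 'qd': array([-3.25998553e-04, -1.56543991e-03,  4.06896362e-05, -8.94426320e-04,
        9.14506925e-04,  1.60692764e-03,  1.08878353e-03]), 'effort': array([-1.57663339e-05, -5.87954485e+01,  6.41923752e-01, -2.91073269e+01,
       -5.36985090e-02,  1.82625360e-02,  1.55024609e-04]), 'tool_pos': array([0.27491781, 0.56071353, 0.22180169]), 'tcp_rot': array([[-8.97929392e-01,  4.40139090e-01, -6.22854881e-04],
       [ 4.40139515e-01,  8.97928078e-01, -1.54086518e-03],
       [-1.18916110e-04, -1.65773118e-03, -9.99998619e-01]]), 'contact_force': array([ 0.35257665, -0.23503413, -0.33176686]), 'wrist_torque': array([0.04716805, 0.02449842, 0.02400819]), 'gripper_force': 0.0, 'gripper_width': 0.0877219084432016}
0.0187
top {'vfov': 44.12742808663103, 'cx': 281.37288364301764, 'cy': 210.3204295363392, 'k1': -0.06676780912277223, 'pose': array([[ 0.00321462,  0.98357857, -0.18045181,  0.34872343],
       [-0.99964369,  0.00794246,  0.02548357,  0.05050447],
       [ 0.02649832,  0.18030559,  0.98325365,  1.19259863],
       [ 0.        ,  0.        ,  0.        ,  1.        ]])}
scene {'vfov': 45.23664728913859, 'cx': 280.23804835205055, 'cy': 211.04743380089218, 'k1': -0.16445593662098903, 'pose': array([[ 0.07079476, -0.56338421,  0.82315633,  1.51223449],
       [ 0.99732185,  0.02478573, -0.06880986, -0.0576877 ],
       [ 0.01836386,  0.82582317,  0.56363008,  0.76002779],
       [ 0.        ,  0.        ,  0.        ,  1.        ]])}
```

View pics/top0.png

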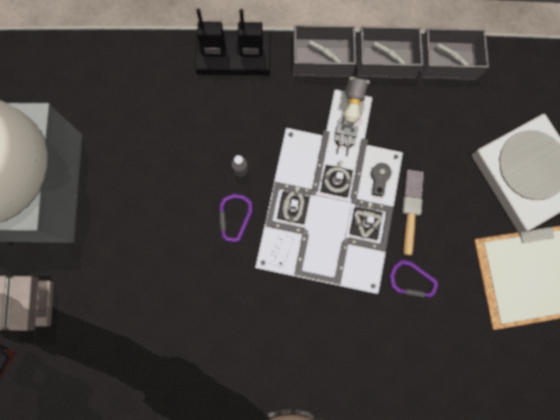

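View pics/scene0.png

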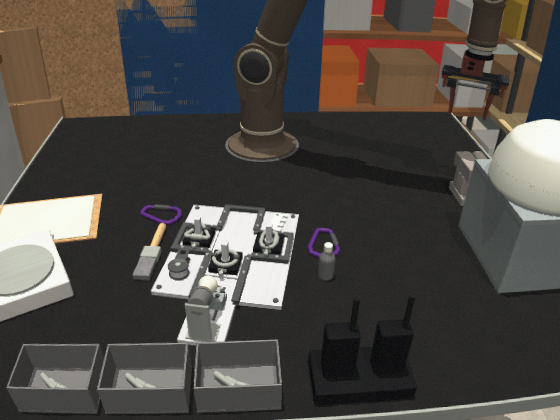

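The top view shows the ring at about (338,178), the oval at (293,205) in the left bay, and the triangle at (368,223) in the right bay. The bed is yawed slightly. I'll enlarge this to pick points.

Run:
```python
import cv2
a=cv2.imread("pics/top0.png")[80:300,245:415]
a=cv2.resize(a[5:155+45,:],None,fx=4,fy=4,interpolation=cv2.INTER_CUBIC)
print(a.shape); a=a[:600]
# offset: col 245,row 85, scale 4
cv2.imwrite("pics/top1.png",a)
a=cv2.imread("pics/scene0.png")[195:345,140:340]
cv2.imwrite("pics/scene1.png",cv2.resize(a,None,fx=4,fy=4,interpolation=cv2.INTER_CUBIC))
```

```text
(780, 680, 3)
```

View pics/top1.png

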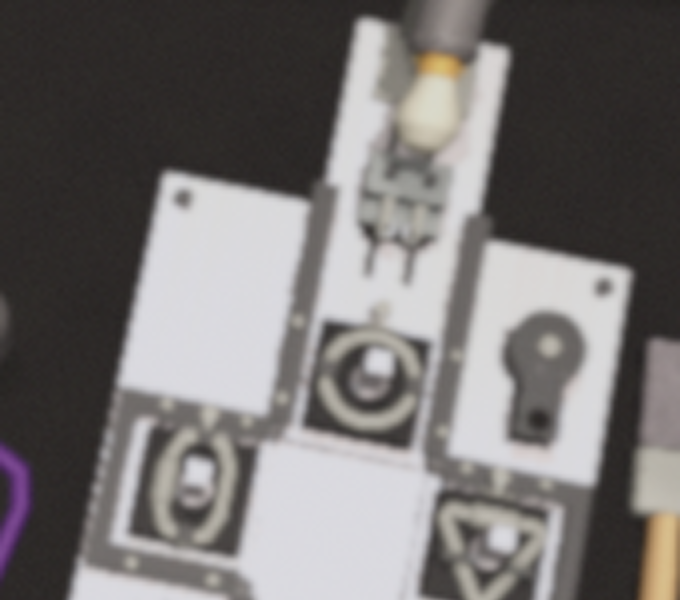

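View pics/scene1.png

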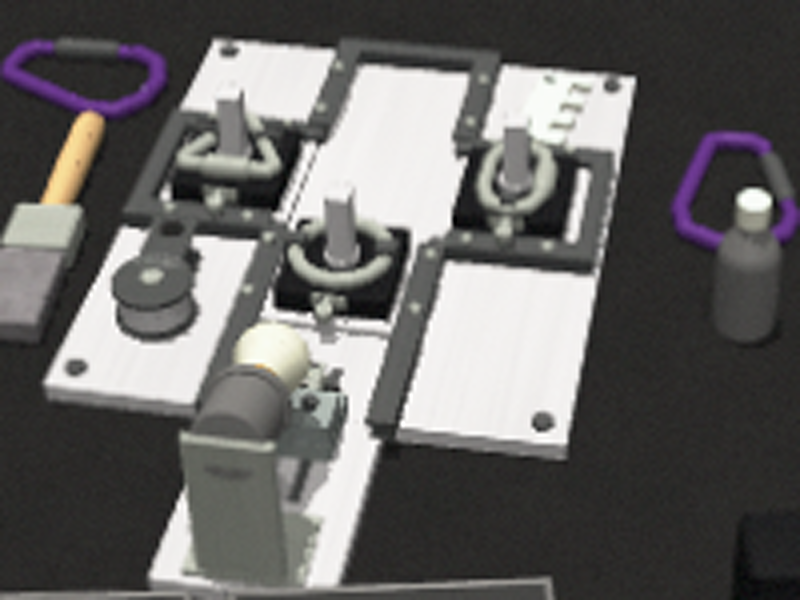

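```bash
cat > h.py <<'E'
from plant import *
import numpy as np, cv2
def ray(n,u,v,c=None):
    c=c or get_calibration(n); f=210/np.tan(np.radians(c["vfov"]/2))
    K=np.array([[f,0,c["cx"]],[0,f,c["cy"]],[0,0,1]])
    p=cv2.undistortPoints(np.array([[[u,v]]],float),K,np.array([c["k1"],0,0,0.]))[0,0]
    T=c["pose"]; d=T[:3,:3]@np.array([p[0],-p[1],-1]); return T[:3,3],d/np.linalg.norm(d)
def onz(n,u,v,z,c=None):
    o,d=ray(n,u,v,c); return (o+d*(z-o[2])/d[2])
def tri(a,b):
    (o,d),(p,e)=a,b; s=np.linalg.lstsq(np.c_[d,-e],p-o,rcond=None)[0]
    return (o+s[0]*d+p+s[1]*e)/2, np.linalg.norm(o+s[0]*d-p-s[1]*e)
E
cat > m.py <<'E'
from h import *
ft=lambda c:((c[0]+.5)/4-.5+245,(c[1]+.5)/4-.5+85)
fs=lambda c:((c[0]+.5)/4-.5+140,(c[1]+.5)/4-.5+195)
P={}
for n,a,b in(("ring",(380,360),(341,190)),("tri",(504,537),(231,90)),("oval",(200,467),(517,125))):
    a=ft(a);b=fs(b)
    print(n,onz("top",*a,.08),onz("scene",*b,.08),tri(ray("top",*a),ray("scene",*b))); P[n]=(onz("top",*a,.08)+onz("scene",*b,.08))/2
d=P["oval"]-P["tri"];print(np.linalg.norm(d),"yaw",np.degrees(np.arctan2(-d[0],d[1])))
m=(P["oval"]+P["tri"])/2;d=P["ring"]-m;print("centre",m,np.linalg.norm(d),"yaw",np.degrees(np.arctan2(d[1],d[0])))
# plate holes z=.012
h=[onz("top",*q,.012) for q in(ft((183,198)),ft((603,287)),(263,263),(374.,286))]
print(h)
h2=[onz("scene",*fs(q),.012) for q in((543,421),(75,368),(612,86),(229,50))];print(h2)
for H in(h2,):
    for i,j in((1,0),(3,2)):
        d=H[i]-H[j];print(np.degrees(np.arctan2(d[0],-d[1])),np.linalg.norm(d))
    for i,j in((2,0),(3,1)):
        d=H[j]-H[i];print("x",np.degrees(np.arctan2(d[1],d[0])),np.linalg.norm(d))
    print(sum(H)/4)
s=state()["tcp_rot"];print("toolyaw y axis",np.degrees(np.arctan2(-s[0,1],s[1,1])))
E
python3 m.py
```

```text
ring [ 0.63457333 -0.10751486  0.08      ] [ 0.63436322 -0.1046126   0.08      ] (array([ 0.63450417, -0.10602056,  0.08034539]), np.float64(0.0028651129733676534))
tri [ 0.53542994 -0.17409238  0.08      ] [ 0.53579462 -0.17112023  0.08      ] (array([ 0.53540752, -0.17259464,  0.08003627]), np.float64(0.002922594360429781))
oval [ 0.57308861 -0.00733334  0.08      ] [ 0.57811696 -0.00499107  0.08      ] (array([ 0.57379886, -0.00612064,  0.07698665]), np.float64(0.002744588123066321))
0.17118083932669312 yaw -13.510028623011664
centre [ 0.55560753 -0.08938425  0.08      ] 0.08060534347310187 yaw -11.942366622590002
[array([ 0.75043494, -0.00098959,  0.012     ]), array([ 0.69848977, -0.25185398,  0.012     ]), array([0.44323   , 0.06132027, 0.012     ]), array([ 0.39200507, -0.19151296,  0.012     ])]
[array([ 7.49523954e-01, -1.70229032e-05,  1.20000000e-02]), array([ 0.69822734, -0.25117546,  0.012     ]), array([0.44452215, 0.06413387, 0.012     ]), array([ 0.39154795, -0.18680105,  0.012     ])]
-11.543334496910047 0.2563433291286598
-11.920529043183475 0.2564655895176584
x -11.877862782573198 0.3116752161055085
x -11.854722608040156 0.3133629058271733
[ 0.57095535 -0.09346491  0.012     ]
toolyaw y axis -26.116506429859616
```

Request:
{"api": "play_rows", "payload": {"series": [0.6,0.048,-0.089,0,0.095,0.6,0.048,-0.089,0,0.095,0.6,0.048,-0.089,0,0.095,0.6,0.048,-0.089,0,0.095,0.6,0.048,-0.089,0,0.095]}}

```text
time: 0.72
tool_pos: [0.3956, 0.337, 0.2224]
tcp_rot: [[-0.979, 0.204, -0.0], [0.204, 0.979, -0.0], [0.0, -0.0, -1.0]]
contact_force: [0.3, 0.4, 0.7]
gripper_width: 0.0528
gripper_force: 0.0
```

Request:
{"api": "play_rows", "payload": {"series": [0.6,0.048,-0.089,0,0,0.6,0.048,-0.089,0,0,0.6,0.048,-0.089,0,0,0.6,0.048,-0.089,0,0,0.6,0.048,-0.089,0,0]}}

```text
time: 1.35
tool_pos: [0.5155, 0.1147, 0.2225]
tcp_rot: [[-0.979, 0.205, -0.0], [0.205, 0.979, 0.0], [0.0, -0.0, -1.0]]
contact_force: [0.5, 0.2, 0.2]
gripper_width: 0.0525
gripper_force: 0.0
```

Request:
{"api": "play_rows", "payload": {"series": [0.6,0.048,-0.089,0,0,0.6,0.048,-0.089,0,0,0.6,0.048,-0.089,-0.02,0,0.6,0.048,-0.089,-0.02,0,0.6,0.048,-0.089,-0.02,0]}}

```text
time: 1.98
tool_pos: [0.6356, -0.1076, 0.1919]
tcp_rot: [[-0.979, 0.205, -0.001], [0.205, 0.979, 0.0], [0.001, 0.0, -1.0]]
contact_force: [1.1, -0.3, -0.5]
gripper_width: 0.0526
gripper_force: 0.0
```

Run:
```python
from h import *
s=state();c=get_calibration("wrist");cv2.imwrite("pics/w0.png",grab_frame("wrist"))
r=s["tcp_rot"];print(s["time"],s["tool_pos"],np.degrees(np.arctan2(-r[0,1],r[1,1])),s["gripper_width"],s["contact_force"]);print(c)
np.save("w0.npy",c["pose"])
```

```text
1.975 [ 0.63558467 -0.10760601  0.19194477] -11.84410347234113 0.05255944009008397 [ 1.05040414 -0.32467372 -0.53489023]
{'vfov': 65.22475349613441, 'cx': 276.9383113793752, 'cy': 206.12604561850728, 'k1': -0.07037807260839563, 'pose': array([[ 2.05728143e-01, -9.49427978e-01, -2.37197061e-01,
         5.70801139e-01],
       [ 9.78609161e-01,  1.99644140e-01,  4.96621365e-02,
        -9.60952040e-02],
       [ 2.04381550e-04, -2.42340116e-01,  9.70191335e-01,
         3.54119100e-01],
       [ 0.00000000e+00,  0.00000000e+00,  0.00000000e+00,
         1.00000000e+00]])}
```

View pics/w0.png

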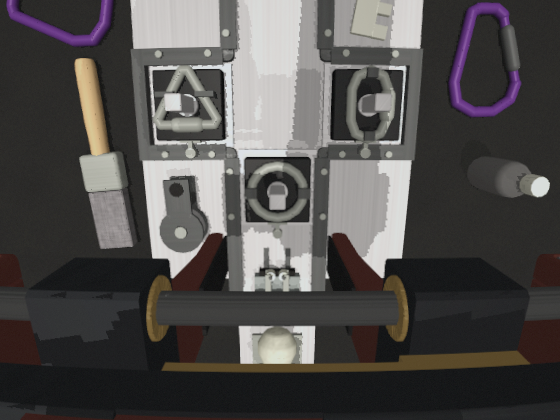

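The wrist view shows the post tops: ring (278,202), triangle (175,102), oval (383,102). The lamp lane lies between u≈240 and 316, with the rail edges vertical in the picture.

Run:
```python
from h import *
c=get_calibration("wrist");c["pose"]=np.load("w0.npy")
y=np.radians(-11.85);B=np.array([[np.cos(y),np.sin(y)],[-np.sin(y),np.cos(y)]]);o=np.array([.553,-.0887])
for n,q,z in(("ring",(278,202),.08),("tri",(175,102),.08),("oval",(383,102),.08),("Lrail",(240,230),.0235),("Rrail",(316,230),.0235),("L2",(240,170),.0235),("R2",(316,170),.0235),("near L",(237,15),.0235),("near R",(319,15),.0235)):
    p=onz("wrist",*q,z,c);print(n,p,B@(p[:2]-o))
print(onz("wrist",242,0,.0235,c))
```

```text
ring [ 0.63443503 -0.10848437  0.08      ] [ 0.08376225 -0.00264004]
tri [ 0.53597016 -0.17291188  0.08      ] [ 0.00062602 -0.08591429]
oval [ 0.57052026 -0.00831699  0.08      ] [0.00064021 0.08226772]
Lrail [ 0.66908217 -0.15665397  0.0235    ] [ 0.12756266 -0.04266827]
Rrail [ 0.68564688 -0.07789879  0.0235    ] [0.12760196 0.03781008]
L2 [ 0.60705446 -0.14185386  0.0235    ] [ 0.06381764 -0.04092098]
R2 [ 0.62288011 -0.06656574  0.0235    ] [0.06384559 0.03601244]
near L [ 0.46516378 -0.11167886  0.0235    ] [-0.08124559 -0.04052634]
near R [ 0.48079008 -0.03722396  0.0235    ] [-0.08124164  0.03555069]
[ 0.45337689 -0.10424622  0.0235    ]
```

Request:
{"api": "play_rows", "payload": {"series": [0.6,-0.002,0,-0.08,0,0.6,0,0,-0.08,0,0.6,0,0,-0.07,0,0.6,0,0,-0.048,0,0.6,0,0,0,0]}}

```text
time: 2.65
tool_pos: [0.6323, -0.1058, 0.0515]
tcp_rot: [[-0.979, 0.205, -0.005], [0.205, 0.979, 0.0], [0.005, -0.001, -1.0]]
contact_force: [-0.5, 0.3, -0.7]
gripper_width: 0.0527
gripper_force: 0.0
```

Request:
{"api": "play_rows", "payload": {"series": [0,0,0,0,0,0,0,0,0,0,0,0,0,0,0,0,0,0,0,0,0,0,0,0,0], "squeeze": 25}}

```text
time: 3.28
tool_pos: [0.6343, -0.1064, 0.0541]
tcp_rot: [[-0.979, 0.206, 0.001], [0.206, 0.979, -0.0], [-0.001, 0.0, -1.0]]
contact_force: [0.3, -0.5, 3.1]
gripper_width: 0.0136
gripper_force: 25.0
```

Request:
{"api": "play_rows", "payload": {"series": [0,-0.015,0.0031,0,0,0,-0.034,0.0071,0,0,0,-0.034,0.0071,0,0,0,-0.034,0.0071,0,0,0,-0.02,0.0042,0,0]}}

```text
time: 3.9
tool_pos: [0.5652, -0.0919, 0.0541]
tcp_rot: [[-0.979, 0.206, 0.001], [0.206, 0.979, 0.0], [-0.001, 0.0, -1.0]]
contact_force: [1.3, -1.0, 3.2]
gripper_width: 0.0141
gripper_force: 25.0
```

```bash
cat > st.py <<'E'
from h import *
y=np.radians(-11.85);B=np.array([[np.cos(y),np.sin(y)],[-np.sin(y),np.cos(y)]]);o=np.array([.5526,-.0907])
s=state();r=s["tcp_rot"];print(s["time"],s["tool_pos"],"bed",B@(s["tool_pos"][:2]-o),"F bed",B@s["contact_force"][:2],s["contact_force"][2],"yaw",np.degrees(np.arctan2(-r[0,1],r[1,1])),"T",s["wrist_torque"])
E
python3 st.py
```

```text
3.9 [ 0.56520702 -0.09188469  0.05409964] bed [0.01258162 0.00142941] F bed [ 1.44003911 -0.70843995] 3.16426469942951 yaw -11.865218076522556 T [-0.06060592 -0.3620169  -0.01051135]
```

Request:
{"api": "play_rows", "payload": {"series": [0,-0.02,0.0042,0,0,0,-0.025,0.0052,0,0,0,-0.025,0.0052,0,0,0,-0.03,0.0063,0,0,0,-0.03,0.0063,0,0]}}

```text
time: 4.53
tool_pos: [0.5006, -0.0784, 0.0541]
tcp_rot: [[-0.979, 0.206, 0.002], [0.206, 0.979, -0.0], [-0.002, 0.0, -1.0]]
contact_force: [2.1, -0.4, 6.2]
gripper_width: 0.0141
gripper_force: 25.0
```

Request:
{"api": "play_rows", "payload": {"series": [0,-0.03,0.0063,0,0,0,-0.02,0.0042,0,0,0,-0.012,0.0025,0,0,0,-0.008,0.0017,0,0,0,0,0,0,0]}}

```text
time: 5.15
tool_pos: [0.4652, -0.0709, 0.054]
tcp_rot: [[-0.979, 0.206, 0.0], [0.206, 0.979, 0.0], [-0.0, 0.0, -1.0]]
contact_force: [-0.8, 0.2, 8.7]
gripper_width: 0.0139
gripper_force: 25.0
```

```bash
python3 st.py
```

```text
5.15 [ 0.46524456 -0.07093706  0.05402117] bed [-0.08955209  0.0014033 ] F bed [-0.8747649   0.05331743] 8.746780787242058 yaw -11.862079928310667 T [ 0.02170268  0.06094048 -0.02586975]
```

Request:
{"api": "play_rows", "payload": {"series": [0,-0.003,0.0006,0,0,0,-0.003,0.0006,0,0,0,-0.003,0.0006,0,0,0,0,0,0,0,0,0,0,0,0]}}

```text
time: 5.78
tool_pos: [0.4613, -0.0701, 0.054]
tcp_rot: [[-0.979, 0.206, 0.001], [0.206, 0.979, 0.0], [-0.001, 0.0, -1.0]]
contact_force: [2.3, 0.4, 7.1]
gripper_width: 0.0137
gripper_force: 25.0
```

```bash
python3 st.py
```

```text
5.775 [ 0.46134119 -0.07014164  0.05402763] bed [-0.09353562  0.00138022] F bed [2.15357926 0.80979397] 7.141215079304952 yaw -11.867502626982086 T [-0.02499233 -0.27298952 -0.03367485]
```

Request:
{"api": "play_rows", "payload": {"series": [0.6,0,0,0,0,0.6,0,0,0,0,0.6,0,0,0,0,0.6,0,0,0.05,0,0.6,0,0,0.09,0]}}

```text
time: 6.4
tool_pos: [0.4596, -0.0701, 0.1231]
tcp_rot: [[-0.979, 0.206, -0.004], [0.206, 0.979, -0.0], [0.004, -0.001, -1.0]]
contact_force: [0.4, -0.9, 0.0]
gripper_width: 0.0522
gripper_force: 0.0
```

Request:
{"api": "play_rows", "payload": {"series": [0.6,0.04,-0.055,0,0,0.6,0.05,-0.07,0,0,0.6,0.04,-0.055,0,0,0.6,0.018,-0.024,0,0,0.6,0,0,0,0]}}

```text
time: 7.02
tool_pos: [0.5347, -0.1723, 0.1231]
tcp_rot: [[-0.978, 0.207, -0.001], [0.207, 0.978, 0.0], [0.001, -0.0, -1.0]]
contact_force: [-0.4, 0.6, -0.6]
gripper_width: 0.0524
gripper_force: 0.0
```

```bash
python3 st.py
python3 - <<'E'
from h import *
c=get_calibration("wrist");np.save("w1.npy",c["pose"])
cv2.imwrite("pics/w1.png",grab_frame("wrist"));
cv2.imwrite("pics/t1.png",cv2.resize(grab_frame("top")[85:300,230:420],None,fx=2.7,fy=2.7,interpolation=2))
E
```

```text
7.025 [ 0.53474364 -0.17233975  0.12314224] bed [-0.00071108 -0.0835667 ] F bed [-0.5019174   0.55829919] -0.5519459827810534 yaw -11.925290131266035 T [0.01980293 0.03089985 0.03795244]
```

View pics/w1.png

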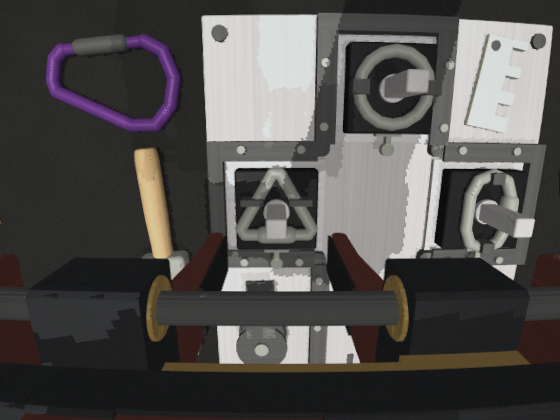

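Ring sits in the near bay. Triangle post top is at about (277,228).

Run:
```python
from h import *
c=get_calibration("wrist");c["pose"]=np.load("w1.npy")
for q in((277,228),(414,82)):print(onz("wrist",*q,.08,c))
```

```text
[ 0.53460454 -0.17437325  0.08      ]
[ 0.46186969 -0.07466048  0.08      ]
```

Request:
{"api": "play_rows", "payload": {"series": [0.6,0.002,0,-0.06,0,0.6,0,0,-0.05,0,0.6,0,0,-0.03,0,0.6,0,0,0,0,0.6,0,0,0,0]}}

```text
time: 7.75
tool_pos: [0.5366, -0.1721, 0.0545]
tcp_rot: [[-0.979, 0.205, 0.001], [0.205, 0.979, -0.0], [-0.001, 0.0, -1.0]]
contact_force: [0.2, 0.3, 0.6]
gripper_width: 0.0526
gripper_force: 0.0
```

Request:
{"api": "play_rows", "payload": {"series": [0,0,0,0,0,0,0,0,0,0,0,0,0,0,0,0,0,0,0,0,0,0,0,0,0], "squeeze": 40}}

```text
time: 8.38
tool_pos: [0.5361, -0.1723, 0.0537]
tcp_rot: [[-0.979, 0.206, 0.0], [0.206, 0.979, -0.0], [-0.0, -0.0, -1.0]]
contact_force: [-0.4, -0.6, 1.3]
gripper_width: 0.0137
gripper_force: 40.0
```

```bash
python3 st.py
```

```text
8.375 [ 0.53611846 -0.17229805  0.05374847] bed [ 0.00062588 -0.08324356] F bed [-0.30757457 -0.71136575] 1.2574370427535242 yaw -11.868723563510263 T [-0.03637169  0.02623006  0.00376289]
```

Request:
{"api": "play_rows", "payload": {"series": [0,0.003,0.0143,0,0,0,0.006,0.0286,0,0,0,0.007,0.0333,0,0,0,0.006,0.0286,0,0,0,0.004,0.019,0,0]}}

```text
time: 9.0
tool_pos: [0.5496, -0.1086, 0.0538]
tcp_rot: [[-0.979, 0.204, 0.0], [0.204, 0.979, 0.0], [-0.0, 0.0, -1.0]]
contact_force: [-0.8, -2.2, 2.6]
gripper_width: 0.0137
gripper_force: 40.0
```

```bash
python3 st.py
```

```text
9.0 [ 0.54955277 -0.10862755  0.05375059] bed [ 0.00069913 -0.01817124] F bed [-0.33661421 -2.32647252] 2.5772993602242327 yaw -11.771714818742609 T [-0.34746091  0.0204734   0.03250207]
```

Request:
{"api": "play_rows", "payload": {"series": [0,0.003,0.0143,0,0,0,0.003,0.0143,0,0,0,0.002,0.0095,0,0,0,0,0,0,0,0,0,0,0,0]}}

```text
time: 9.62
tool_pos: [0.5534, -0.0906, 0.0537]
tcp_rot: [[-0.979, 0.205, 0.0], [0.205, 0.979, 0.001], [-0.0, 0.001, -1.0]]
contact_force: [0.3, 1.0, 3.4]
gripper_width: 0.0137
gripper_force: 40.0
```

```bash
python3 st.py
```

```text
9.625 [ 0.55335153 -0.09064348  0.05371761] bed [0.0007239  0.00020964] F bed [0.11065456 1.06133977] 3.446720884549799 yaw -11.842887770968447 T [ 0.34498448 -0.11845161  0.02034487]
```

Request:
{"api": "play_rows", "payload": {"series": [0,0.0005,0.0024,0,0,0,0.01,-0.0021,0,0,0,0.02,-0.0042,0,0,0,0.02,-0.0042,0,0,0,0.02,-0.0042,0,0]}}

```text
time: 10.25
tool_pos: [0.5881, -0.0976, 0.0538]
tcp_rot: [[-0.979, 0.206, -0.001], [0.206, 0.979, 0.0], [0.001, 0.0, -1.0]]
contact_force: [-2.6, 0.3, 6.2]
gripper_width: 0.0136
gripper_force: 40.0
```

```bash
python3 st.py
```

```text
10.25 [ 0.58812034 -0.0976171   0.05376732] bed [0.03618377 0.00052442] F bed [-2.61554734 -0.25003656] 6.162822918484972 yaw -11.892496683253649 T [ 0.07573659  0.44018496 -0.00484599]
```

Request:
{"api": "play_rows", "payload": {"series": [0,0.018,-0.0033,0,0,0,0.018,-0.0036,0,0,0,0.018,-0.0038,0,0,0,0.015,-0.0031,0,0,0,0.01,-0.0021,0,0]}}

```text
time: 10.88
tool_pos: [0.6276, -0.1057, 0.0538]
tcp_rot: [[-0.979, 0.206, -0.001], [0.206, 0.979, 0.0], [0.001, -0.0, -1.0]]
contact_force: [-2.9, 0.3, 7.2]
gripper_width: 0.0135
gripper_force: 40.0
```

```bash
python3 st.py
```

```text
10.875 [ 0.6276424  -0.10565238  0.05375766] bed [0.07651361 0.00077624] F bed [-2.89316727 -0.33515849] 7.203880863355075 yaw -11.895395265190029 T [ 0.14154739  0.41857737 -0.01560626]
```

Run:
```python
from h import *
c=get_calibration("wrist");c["pose"]=np.load("w0.npy")
y=np.radians(-11.85);B=np.array([[np.cos(y),np.sin(y)],[-np.sin(y),np.cos(y)]]);o=np.array([.5526,-.0907])
for v in(264,270,277,284):print(v,B@(onz("wrist",277,v,.034,c)[:2]-o))
```

```text
264 [ 0.16175892 -0.00146733]
270 [ 0.16864681 -0.00146964]
277 [ 0.17678099 -0.00147237]
284 [ 0.18502464 -0.00147513]
```

Request:
{"api": "play_rows", "payload": {"series": [0,0.007,-0.0014,0,0,0,0.006,-0.0012,0,0,0,0.004,-0.0008,0,0,0,0,0,0,0,0,0,0,0,0]}}

```text
time: 11.5
tool_pos: [0.6362, -0.1074, 0.0538]
tcp_rot: [[-0.979, 0.206, -0.0], [0.206, 0.979, -0.0], [0.0, -0.0, -1.0]]
contact_force: [-0.9, 0.5, 5.3]
gripper_width: 0.0139
gripper_force: 40.0
```

```bash
python3 st.py
```

```text
11.5 [ 0.63617105 -0.10737403  0.05377224] bed [0.08521405 0.00084265] F bed [-1.03505684  0.32441766] 5.346581273165827 yaw -11.895741462305278 T [0.04520486 0.21691616 0.01913738]
```

Request:
{"api": "play_rows", "payload": {"series": [0,0.006,-0.0012,0,0,0,0.006,-0.0012,0,0,0,0.006,-0.0012,0,0,0,0.005,-0.001,0,0,0,0,0,0,0]}}

```text
time: 12.12
tool_pos: [0.6478, -0.1097, 0.0538]
tcp_rot: [[-0.979, 0.206, -0.0], [0.206, 0.979, -0.0], [0.0, -0.0, -1.0]]
contact_force: [-0.9, -0.3, 4.9]
gripper_width: 0.0137
gripper_force: 40.0
```

Request:
{"api": "play_rows", "payload": {"series": [0,0.002,-0.0004,0,0,0,0.002,-0.0004,0,0,0,0.002,-0.0004,0,0,0,0.002,-0.0004,0,0,0,0,0,0,0]}}

```text
time: 12.75
tool_pos: [0.6515, -0.1104, 0.0538]
tcp_rot: [[-0.979, 0.206, -0.001], [0.206, 0.979, 0.0], [0.001, -0.0, -1.0]]
contact_force: [-1.2, 0.3, 5.3]
gripper_width: 0.0137
gripper_force: 40.0
```

```bash
python3 st.py
```

```text
12.75 [ 0.65152702 -0.11040511  0.05377004] bed [0.1008652  0.00102951] F bed [-1.28985813  0.0797885 ] 5.311068209652826 yaw -11.889126052141123 T [ 0.1178193   0.30199119 -0.06542755]
```

Request:
{"api": "play_rows", "payload": {"series": [0,0.002,-0.0004,0,0,0,0.002,-0.0004,0,0,0,0.002,-0.0004,0,0,0,0.002,-0.0004,0,0,0,0.002,-0.0004,0,0]}}

```text
time: 13.38
tool_pos: [0.6564, -0.1114, 0.0538]
tcp_rot: [[-0.979, 0.206, -0.001], [0.206, 0.979, 0.0], [0.001, -0.0, -1.0]]
contact_force: [-1.8, 0.1, 6.0]
gripper_width: 0.0137
gripper_force: 40.0
```

Request:
{"api": "play_rows", "payload": {"series": [0,0.002,-0.0004,0,0,0,0.002,-0.0004,0,0,0,0.002,-0.0004,0,0,0,0.002,-0.0004,0,0,0,0.002,-0.0004,0,0]}}

```text
time: 14.0
tool_pos: [0.6614, -0.1124, 0.0538]
tcp_rot: [[-0.979, 0.206, -0.001], [0.206, 0.979, 0.0], [0.001, -0.0, -1.0]]
contact_force: [-1.7, 0.2, 5.8]
gripper_width: 0.0138
gripper_force: 40.0
```

```bash
python3 st.py
```

```text
14.0 [ 0.66139954 -0.11238503  0.05379434] bed [0.11093389 0.00111912] F bed [-1.70813084 -0.12082955] 5.775647265974766 yaw -11.891749660008223 T [0.13662564 0.46146711 0.02571419]
```

Request:
{"api": "play_rows", "payload": {"series": [0,0.002,-0.0004,0,0,0,0.002,-0.0004,0,0,0,0.002,-0.0004,0,0,0,0.002,-0.0004,0,0,0,0.002,-0.0004,0,0]}}

```text
time: 14.62
tool_pos: [0.6664, -0.1134, 0.0538]
tcp_rot: [[-0.979, 0.206, -0.001], [0.206, 0.979, 0.0], [0.001, -0.0, -1.0]]
contact_force: [-2.1, 1.0, 6.5]
gripper_width: 0.0139
gripper_force: 40.0
```

Request:
{"api": "play_rows", "payload": {"series": [0,0.002,-0.0004,0,0,0,0.002,-0.0004,0,0,0,0.002,-0.0004,0,0,0,0.002,-0.0004,0,0,0,0.002,-0.0004,0,0]}}

```text
time: 15.25
tool_pos: [0.6714, -0.1144, 0.0538]
tcp_rot: [[-0.979, 0.206, -0.001], [0.206, 0.979, 0.0], [0.001, -0.0, -1.0]]
contact_force: [-2.9, 0.2, 5.8]
gripper_width: 0.0136
gripper_force: 40.0
```

Request:
{"api": "play_rows", "payload": {"series": [0,0.002,-0.0004,0,0,0,0.002,-0.0004,0,0,0,0.002,-0.0004,0,0,0,0.002,-0.0004,0,0,0,0.002,-0.0004,0,0]}}

```text
time: 15.88
tool_pos: [0.675, -0.1158, 0.0538]
tcp_rot: [[-0.978, 0.207, -0.004], [0.207, 0.978, 0.0], [0.004, -0.001, -1.0]]
contact_force: [-9.6, 0.3, 11.9]
gripper_width: 0.0136
gripper_force: 40.0
```

Request:
{"api": "play_rows", "payload": {"series": [0,0.002,-0.0003,0,0,0,0.002,-0.0003,0,0,0,0.002,-0.0003,0,0,0,0.001,-0.0002,0,0,0,0,0,0,0]}}

```text
time: 16.5
tool_pos: [0.6786, -0.1162, 0.0538]
tcp_rot: [[-0.978, 0.207, -0.003], [0.207, 0.978, 0.0], [0.003, -0.0, -1.0]]
contact_force: [-6.7, 0.9, 9.7]
gripper_width: 0.0137
gripper_force: 40.0
```

```bash
python3 st.py
```

```text
16.5 [ 0.67864746 -0.116214    0.05382947] bed [0.12860051 0.00091361] F bed [-6.7140912  -0.47728557] 9.663505777937745 yaw -11.920807902168818 T [0.12056516 1.36858569 0.00861441]
```

Passing the rollers. I'll keep going in small steps.

Request:
{"api": "play_rows", "payload": {"series": [0,0.001,-0.0002,0,0,0,0.001,-0.0002,0,0,0,0.001,-0.0002,0,0,0,0.001,-0.0002,0,0,0,0,0,0,0]}}

```text
time: 17.12
tool_pos: [0.6815, -0.1168, 0.0538]
tcp_rot: [[-0.978, 0.206, -0.001], [0.206, 0.978, -0.0], [0.001, -0.0, -1.0]]
contact_force: [-4.0, 0.1, 7.1]
gripper_width: 0.0136
gripper_force: 40.0
```

Request:
{"api": "play_rows", "payload": {"series": [0,0.001,-0.0002,0,0,0,0.001,-0.0002,0,0,0,0.001,-0.0002,0,0,0,0,0,0,0,0,0,0,0,0]}}

```text
time: 17.75
tool_pos: [0.6839, -0.1172, 0.0538]
tcp_rot: [[-0.978, 0.206, 0.0], [0.206, 0.978, -0.001], [-0.0, -0.001, -1.0]]
contact_force: [-0.3, -3.0, 6.0]
gripper_width: 0.0138
gripper_force: 40.0
```

Request:
{"api": "play_rows", "payload": {"series": [0,0.001,-0.0002,0,0,0,0.001,-0.0002,0,0,0,0.001,-0.0002,0,0,0,0,0,0,0,0,0,0,0,0]}}

```text
time: 18.38
tool_pos: [0.6855, -0.117, 0.0538]
tcp_rot: [[-0.979, 0.206, 0.0], [0.206, 0.979, -0.0], [-0.0, -0.0, -1.0]]
contact_force: [-0.2, -2.0, 6.0]
gripper_width: 0.014
gripper_force: 40.0
```

Request:
{"api": "play_rows", "payload": {"series": [0,0.001,-0.0002,0,0,0,0.001,-0.0002,0,0,0,0.001,-0.0002,0,0,0,0,0,0,0,0,0,0,0,0]}}

```text
time: 19.0
tool_pos: [0.6856, -0.117, 0.0538]
tcp_rot: [[-0.979, 0.206, -0.002], [0.206, 0.979, 0.0], [0.002, -0.0, -1.0]]
contact_force: [-5.6, -1.1, 10.0]
gripper_width: 0.0139
gripper_force: 40.0
```

```bash
python3 st.py
```

```text
19.0 [ 0.68560743 -0.11703968  0.05381012] bed [0.13558171 0.00153476] F bed [-5.29290377 -2.20545395] 10.039562351505687 yaw -11.876384091981153 T [-0.31130696  1.07043005 -0.12488578]
```

Request:
{"api": "play_rows", "payload": {"series": [0,0.0005,0,0,0,0,0,0,0,0,0.4,0,0,0,0,0.4,0,0,0,0,0.4,0,0,0,0]}}

```text
time: 19.62
tool_pos: [0.6869, -0.1164, 0.0531]
tcp_rot: [[-0.979, 0.205, -0.001], [0.205, 0.979, 0.0], [0.001, 0.0, -1.0]]
contact_force: [0.4, 0.8, 0.3]
gripper_width: 0.0351
gripper_force: 0.0
```

Request:
{"api": "play_rows", "payload": {"series": [0.4,0,0,0,0,0.4,-0.005,0,0.03,0,0.4,-0.02,0.004,0.08,0,0.4,-0.06,0.012,0.08,0,0.4,-0.06,0.012,0.08,0]}}

```text
time: 20.25
tool_pos: [0.6139, -0.103, 0.1909]
tcp_rot: [[-0.979, 0.206, 0.001], [0.206, 0.979, -0.0], [-0.001, 0.0, -1.0]]
contact_force: [0.2, 0.5, 0.5]
gripper_width: 0.0355
gripper_force: 0.0
```

Request:
{"api": "play_rows", "payload": {"series": [0.4,-0.06,0.012,0.03,0,0.4,-0.06,0.012,0,0,0.4,-0.06,0.012,0,0,0.4,0,0,0,0,0.4,0,0,0,0]}}

```text
time: 20.88
tool_pos: [0.5254, -0.085, 0.2047]
tcp_rot: [[-0.979, 0.206, 0.002], [0.206, 0.979, 0.0], [-0.002, 0.001, -1.0]]
contact_force: [-0.3, 0.7, 0.1]
gripper_width: 0.0351
gripper_force: 0.0
```

Run:
```python
from h import *
np.save("w2.npy",get_calibration("wrist")["pose"])
cv2.imwrite("pics/w2.png",grab_frame("wrist"));cv2.imwrite("pics/s2.png",cv2.resize(grab_frame("scene")[195:345,140:340],None,fx=4,fy=4,interpolation=2))
```

```text
(no output)
```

View pics/w2.png

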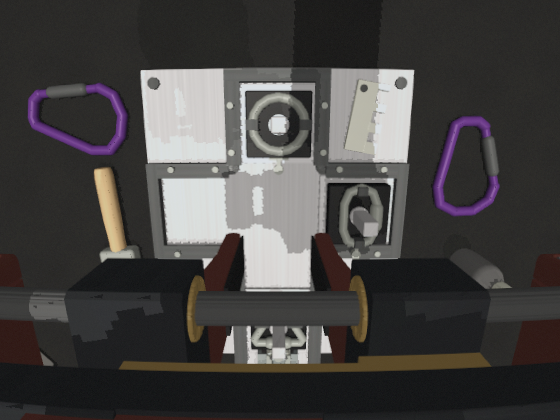

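View pics/s2.png

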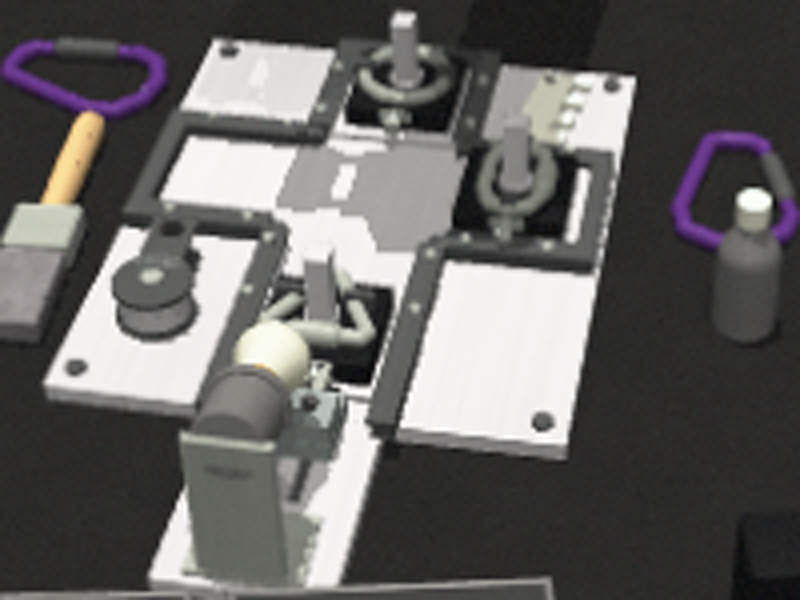

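The ring post is at (278,125), the oval post at (369,228), and the triangle's strike is in the roller block. Nothing else moved. One numeric check before handing in.

Run:
```python
from h import *
c=get_calibration("wrist");c["pose"]=np.load("w2.npy")
y=np.radians(-11.85);B=np.array([[np.cos(y),np.sin(y)],[-np.sin(y),np.cos(y)]]);o=np.array([.5526,-.0893])
for q,z in(((278,125),.08),((369,228),.08),((278,82),.0235),((247,207),.012)):print(B@(onz("wrist",*q,z,c)[:2]-o))
fs=lambda c:((c[0]+.5)/4-.5+140,(c[1]+.5)/4-.5+195)
for q in((319,252),(404,18),(517,125)):print("s",B@(onz("scene",*fs(q),.08)[:2]-o))
```

```text
[-0.09249487 -0.00244524]
[-0.00038372  0.08146247]
[-0.13420837 -0.00222849]
[-0.00311395 -0.03677738]
s [0.13704277 0.00224219]
s [-0.09231124  0.00137763]
s [0.0076603 0.0877521]
```

Ring ≈ -92 mm and triangle ≈ +136 mm along the bed, which agrees with where the tool was at release. Handing in.

```bash
python3 -c "
from plant import *
print(finish_job())"
```

```text
the job is handed in; nothing more can be done
None
```

I handed the job in at about 21 s with the gripper released. The ring's carrier is about 92 mm back in the near bay, and the triangle's carrier is past the rollers against its stop at about 136 mm. The oval's carrier and the other gear look unmoved in the last pictures; the judge's verdict was not shown.

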